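# Set the brake-shoe gap with the knurled adjuster wheel

### The job

Rest a fingertip on top of the big knurled steel wheel and roll it until the gap between brake shoe and drum has closed so far that the shoe's red pointer stands level with the yellow gauge mark; then take the hand away. Press gently and move the shoe only through the wheel; grip nothing, never push the shoe itself, and leave the bearing, jar, socket and spanner where they are.

Things in the scene. Friction and masses are not known exactly. Their poses are not given: they have to be found in the camera images.
- fixture: Brake-shoe setting fixture; grey base 350 x 150 x 8 mm bolted to the bench, on it a green plate on four rubber mounts. Origin on the bench under the wheel's centre. +x runs from the wheel to the shoe and drum segment, z up; base from x -70 to +280, y -85 to +65 mm. Rule bar at y -60 to -72, top 60 mm high; dark drum segment at x about 218, 98 mm high. The shoe slides along x.
- wheel: Knurled steel adjuster wheel, 84 mm diameter, 44 mm wide, one red rib; origin at its centre, 90 mm above the bench. Level axle along the fixture's y. It sits between two green cheeks (outer faces 74 mm apart, 100 mm long in x, tops 110 mm high); its uppermost 22 mm stands out. Turned by friction under a fingertip: about 1.5 N along the rim; stays where it is left; end stop at 3.06 rad.
- wheel_top (a point): Highest point of the unpressed wheel, mid-width, 132 mm above the bench; fixed to the base (does not turn or sink), axes as the fixture's. The green plate is sprung: pressed from above, the wheel sinks with plate and shoe, up to 10 mm, starting at about 3 N and adding 1.2 N per mm, then it is solid; let go, it rises again.
- shoe: Sliding brake shoe: grey block 40 x 74 mm with a curved brown lining on its +x side, top 93 mm high. Origin 20 mm above the bench at the pointer's x, 125 mm ahead of the wheel's centre at the start (fully back). A rack couples it to the wheel: rolling the wheel's top towards the fixture's +x drives it to +x, 18 mm per radian (0.43 mm per mm of rim), up to 55 mm; the other way brings it back.
- pointer (a point): Tip of the shoe's red needle pointer (3 mm wide, lying along the fixture's -y, ending at the rule bar's near edge), 70 mm above the bench when the wheel is not pressed. Moves with the shoe.
- gauge: Yellow gauge mark clipped rigidly to the rule bar: upright fin 3 mm thick in x, 20 mm long in y, top 84 mm above the bench, its end 2 mm beyond the pointer's tip. Origin on bench level, mid-thickness of the fin; axes as the fixture's. It stands 20 to 45 mm to +x of the pointer at the start; the pointer is set when it has the same fixture x as this origin.
- bearing: Loose steel bearing ring, 52 mm diameter, 16 mm high; origin under its centre. Leave alone.
- grease_jar: Loose jar with blue cap, 54 mm diameter, 60 mm high; origin under its centre. Leave alone.
- plug_socket: Loose dark steel plug socket, upright, 26 mm diameter, 60 mm high; origin under its centre. Leave alone.
- spanner: Loose steel spanner lying flat, 170 mm long along its x. Leave alone.

How it is judged:
By the outcome, as a careful person would: the job done as asked, in the order asked, and still so for the second after the job is handed in, with the robot touching nothing.
It also fails if it takes over 42 s, if anything falls off the work surface, if the arm or the gripper's body presses on something with over 40 N, if the wrist force passes 120 N, or if a joint passes its speed limit or range.

### The arm

A 6-joint arm with a two-finger parallel gripper is mounted at the origin on the work surface. World frame = base frame: x ahead of the robot, y to its left, z up, the work surface at z = 0. Lengths are in mm, angles in rad, forces in N, time in s.
With the tool pointing down it reaches from about 400 to 925 mm from the base axis. Payload 12.5 kg.
Tool frame: the origin (TCP) lies midway between the tips of the shut fingers; the grasp point (between the pads) lies 19 mm behind it; z points along the fingers, y is the line along which they close (so a half turn about z gives the same grasp; the last joint's range is limited). The gripper opens to 95 mm and grips with 3 to 60 N. Pads are 20 mm wide; open, the fingers measure 119 mm over their backs; the gripper's body (75 mm by 180 mm) begins 59 mm behind the grasp point.
Start: joints at [1.01, 0.491, 1.559, -0, 1.092, -0.106], TCP at [274.538, 561.494, 214.661] pointing down, gripper open.
Joint ranges: [-3.1, 3.1], [-0.84, 2.19], [0.05, 2.79], [-1.13, 4.28], [0.06, 2.93], [-2.69, 2.69]. Speed limits (rad/s): [2.22, 2.22, 2.79, 3.14, 3.14, 3.14].

### API

Orientations are given as [roll, pitch, yaw] about the fixed x, y, z axes, in that order (R = Rz(yaw) Ry(pitch) Rx(roll)).
In Python, from cell import env gives the robot as it stands.
- The arm moves only by the tool arm_command, never from a script. Its argument "targets" is a list of rows, each a list of 5 numbers: the shift along the tool's x, y, z in mm, then the turn about the tool's z in degrees, then the opening, from 0 (shut) to 1 (fully open). In form: [[tx, ty, tz, roll, fingers], ...]. A call has 1 to 5 rows; each row is the pose to reach, as a shift and turn from the pose commanded when the call began, along the tool's axes at that moment; what a row does not reach only later rows make up. A row lasts 1/10 s, in which the tool goes at most 50 mm and 8.59 degrees, less where a joint would pass 70% of its speed; a pose out of reach is approached as far as the arm can. A call with a gripper value outside its range is refused whole. The fingers move at their own pace and stop on an object; the grip force is fixed at half the most. Time passes only in rows, so rows that repeat a pose let the fingers close. It gives the time, the measured TCP pose, the force, the opening and the grip force at its end, in the units of the state.
- env.state(): the state, without advancing time (a new reading comes with each control period).
- env.read_camera(name): name is "scene" or "top"; returns a dict with "frame" (480x640x3 uint8, red, green, blue), "vertical_fov" (degrees; the focal length in pixels is half the picture's height over the tangent of half this angle, whatever the lens; pixels are square), "cx", "cy" (the principal point, pixels), "world_from_camera" (4x4, takes a point from camera to world coordinates). Camera axes: x right, y down, z forward; pixel columns grow to the right and rows downward; lengths in mm; the calibration is good to about 2 mm. A picture is of the moment at which its call begins. There is no depth.
- env.job_done(): hands the job in; it is judged then, once.
The state is a dict: "t": time; "joints": joint angles; "qvel": joint speeds; "tau": joint torques, N m; "eef_pos": TCP position; "tcp_rot": TCP orientation; "ft_force": force on the tool from outside, world axes, zero at the start; "moment": the same for the moment, N m; "opening": opening from 0.0 (shut) to 1.0 (fully open); "grip_force": force on a finger pad.
Only numpy, scipy, OpenCV 4.12 (cv2) and the standard library are available. Lean on these libraries where they do the work, as an engineer would, in place of code of your own. Each camera call takes 0.05 s, during which the arm holds its last target. There are 200 camera calls.

## Working session

There is one attempt and no reset: what is moved stays moved. The work goes in short steps, Python scripts to look and compute and a tool call to move; the robot and the scene stay as the last step left them, time stands still between calls to the robot, and variables do not carry over. Pictures are saved under pics/ and viewed, at most 10 in all, crops included, and the job is handed in when it is done.

Besides the shell and the picture viewer there is one more tool, called after "Request:" in YAML: its name, and indented under it one key for each argument. arm_command: Moves the arm, as the interface text tells. Its arguments: {"type":"object","properties":{"targets":{"type":"array","items":{"type":"array","items":{"type":"number"}}}},"required":["targets"]}

```bash
mkdir -p pics
cat > h.py <<'E'
import numpy as np, cv2
from cell import env
def cam(n):
    c=env.read_camera(n); f=240/np.tan(np.radians(c["vertical_fov"])/2)
    return c["frame"],f,c["cx"],c["cy"],np.array(c["world_from_camera"])
def ray(c,u,v,z):
    _,f,cx,cy,T=c; d=T[:3,:3]@np.array([(u-cx)/f,(v-cy)/f,1]); o=T[:3,3]
    return o+d*(z-o[2])/d[2]
def proj(c,p):
    _,f,cx,cy,T=c; q=T[:3,:3].T@(np.array(p)-T[:3,3]); return f*q[0]/q[2]+cx,f*q[1]/q[2]+cy
def save(c,n): cv2.imwrite("pics/"+n,c[0][:,:,::-1])
E
python3 - <<'E'
from h import *
for n in("scene","top"):
    c=cam(n); save(c,n+"0.png"); print(n,c[1:4],c[4].round(3).tolist())
s=env.state(); print(s)
E
```

```text
scene (np.float64(500.71970155514316), 316.2430137642025, 236.6066703400966) [[-0.775, 0.461, -0.432, 903.549], [0.632, 0.555, -0.541, 350.45], [-0.01, -0.692, -0.721, 594.374], [0.0, 0.0, 0.0, 1.0]]
top (np.float64(440.9468851069183), 313.54341490828784, 238.75521453381492) [[0.02, -0.998, 0.058, 526.776], [-1.0, -0.02, -0.005, -4.854], [0.006, -0.058, -0.998, 801.701], [0.0, 0.0, 0.0, 1.0]]
{'t': 0.1, 'joints': array([ 1.01038852e+00,  4.91489508e-01,  1.55937887e+00,  2.70740973e-05,
        1.09171806e+00, -1.05606443e-01]), 'qvel': array([ 0.00047107, -0.0007771 , -0.00021831,  0.00040501,  0.00173352,
       -0.00091523]), 'tau': array([ 2.03049007e-03, -6.13623118e+01, -2.58605397e+01,  6.93399226e-02,
        4.70801059e-02, -6.43607927e-05]), 'eef_pos': array([274.41514798, 561.29619893, 214.1295805 ]), 'tcp_rot': array([-3.14060694e+00, -1.28634943e-04,  2.68677874e+00]), 'ft_force': array([-0.56363596,  0.00787605,  0.20079633]), 'moment': array([ 0.01031595, -0.02197394,  0.03537748]), 'grip_force': 0.0, 'opening': 0.997054450013497}
```

View pics/scene0.png

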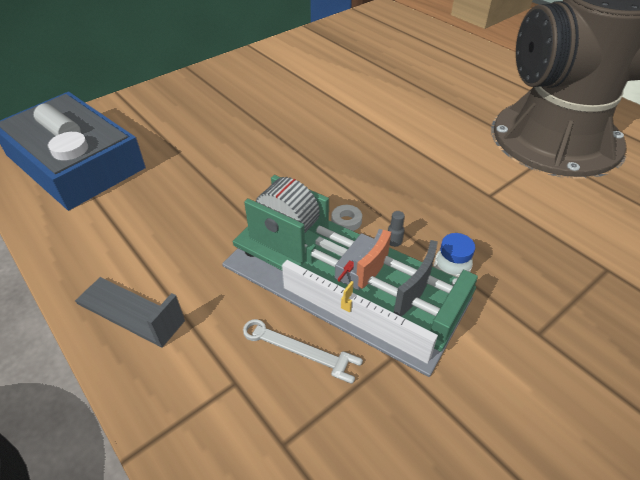

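View pics/top0.png

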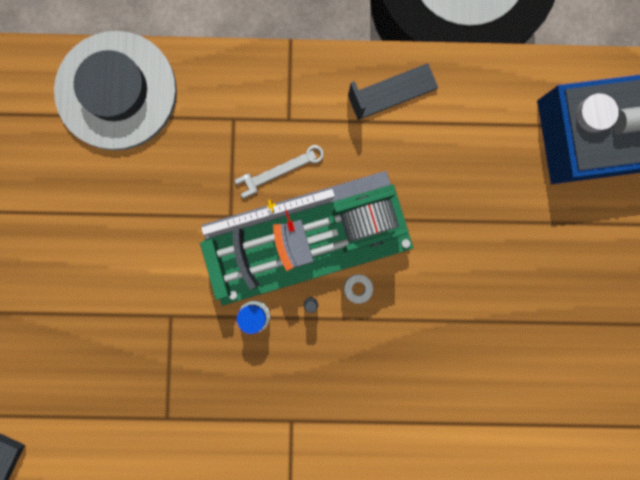

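The scene view shows the wheel at about (288,200), the red pointer at (347,268) and the yellow gauge at (347,295). The top view has them at (370,220), (291,223) and (271,206), so fixture +x runs to image left, roughly world +y.

```bash
cat >> h.py <<'E'
def masks(c,roi):
    x0,y0,x1,y1=roi; h=cv2.cvtColor(c[0],cv2.COLOR_RGB2HSV); m=np.zeros(h.shape[:2],bool); m[y0:y1,x0:x1]=1
    H,S,V=[h[...,i].astype(int) for i in range(3)]
    return {"red":m&((H<5)|(H>174))&(S>170)&(V>90),"yel":m&(H>20)&(H<34)&(S>140)&(V>120),
            "white":m&(S<35)&(V>190)}
def pts(m): v,u=np.nonzero(m); return np.c_[u,v].astype(float)
E
python3 - <<'E'
from h import *
R={"top":(195,170,420,310),"scene":(220,160,490,380)}
ims=[]
for n in R:
    c=cam(n); M=masks(c,R[n])
    for k in M:
        p=pts(M[k]); print(n,k,len(p),p.mean(0).round(1),p.min(0),p.max(0))
    w=M["white"].astype(np.uint8); k,l,st,ce=cv2.connectedComponentsWithStats(w)
    i=1+st[1:,4].argmax(); q=cv2.boxPoints(cv2.minAreaRect(pts(l==i).astype(np.float32)))
    print("rule",q.round(1).tolist(),[ray(c,*a,60).round(1).tolist() for a in q])
    x0,y0,x1,y1=R[n]; f=c[0][y0:y1,x0:x1,::-1]; s=500/f.shape[1]
    cv2.imwrite(f"pics/c_{n}.png",cv2.resize(f,None,fx=3,fy=3,interpolation=2)[:600,:800])
E
```

```text
top red 59 [289.6 223.5] [286. 212.] [293. 230.]
top yel 51 [270.6 204.7] [267. 199.] [275. 211.]
top white 1631 [273.4 215.8] [202. 170.] [408. 297.]
rule [[201.39999389648438, 226.89999389648438], [267.5, 207.39999389648438], [269.5, 214.1999969482422], [203.39999389648438, 233.6999969482422]] [[586.1, 181.0, 60.0], [621.4, 70.5, 60.0], [610.0, 66.8, 60.0], [574.8, 177.3, 60.0]]
scene red 71 [345.1 266.2] [290. 182.] [352. 280.]
scene yel 188 [346.8 297.8] [341. 282.] [352. 311.]
scene white 6961 [354.  308.6] [244. 179.] [470. 379.]
rule [[273.0, 282.0], [286.70001220703125, 256.0], [440.29998779296875, 336.79998779296875], [426.6000061035156, 362.79998779296875]] [[682.8, -21.5, 60.0], [639.9, -47.5, 60.0], [573.9, 181.1, 60.0], [613.9, 194.7, 60.0]]
```

View pics/c_top.png

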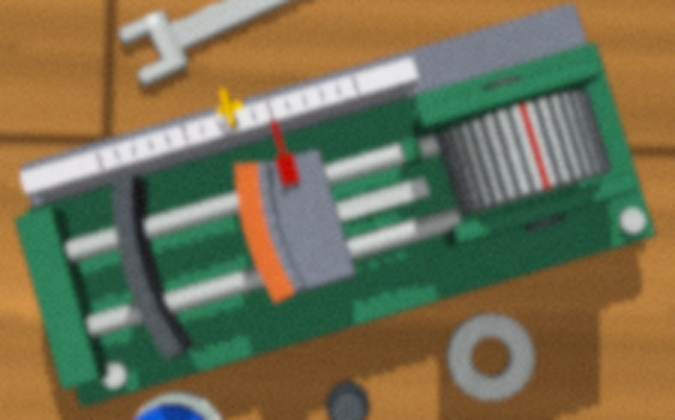

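The crop shows the rule from (20,178) to (415,65), the pointer tip at (275,122), the gauge at (229,107), and the wheel centred near (526,150).

Run:
```python
from h import *
c=cam("top"); g=lambda a,b,z: ray(c,a/3+195,b/3+170,z)
a,b=g(20,175,60),g(416,60,60); a2,b2=g(27,195,60),g(418,82,60)
for p,q in((a,b),(a2,b2)):
    d=p-q; print(p.round(1),q.round(1),np.linalg.norm(d).round(1),np.degrees(np.arctan2(d[1],d[0])))
d=(a-b)/np.linalg.norm(a-b)
d2=(a2-b2);d2/=np.linalg.norm(d2); ex=(d+d2);ex/=np.linalg.norm(ex); ey=np.array([-ex[1],ex[0],0])
tip=g(275,122,70); print("tip",tip.round(1)," wheel from tip",(tip-125*ex+60*ey).round(1),"wheel direct",g(526,150,122).round(1))
m=masks(c,(195,170,420,310)); Y=ray(c,*pts(m["yel"]).mean(0),74)
print("ex",ex.round(4),"yaw",np.degrees(np.arctan2(ex[1],ex[0])),"gauge-tip top",(Y-tip)@ex,(Y-tip)@ey)
c2=cam("scene"); m=masks(c2,(325,250,365,320)); 
for k,z in(("red",72),("yel",72)):
    p=pts(m[k]); q=np.array([ray(c2,*t,z) for t in p]); print(k,(q.mean(0)-tip)@ex,(q.mean(0)-tip)@ey)
s=env.state();R=s["tcp_rot"];print(np.degrees(R[2]))
```

```text
[583.7 180.4  60. ] [653.4 -40.8  60. ] 232.0 107.49033581355633
[572.5 176.1  60. ] [640.9 -42.2  60. ] 228.8 107.39524187413379
tip [615.3  37.4  70. ]  wheel from tip [595.6 -99.8  70. ] wheel direct [597.2 -95.4 122. ]
ex [-0.2998  0.954   0.    ] yaw 107.44278884384507 gauge-tip top 22.52467129592503 -16.08612632100393
red 0.4997774903628248 19.51084504640592
yel 25.8213776835086 -22.722735482848677
153.9426993489403
```

View pics/c_scene.png

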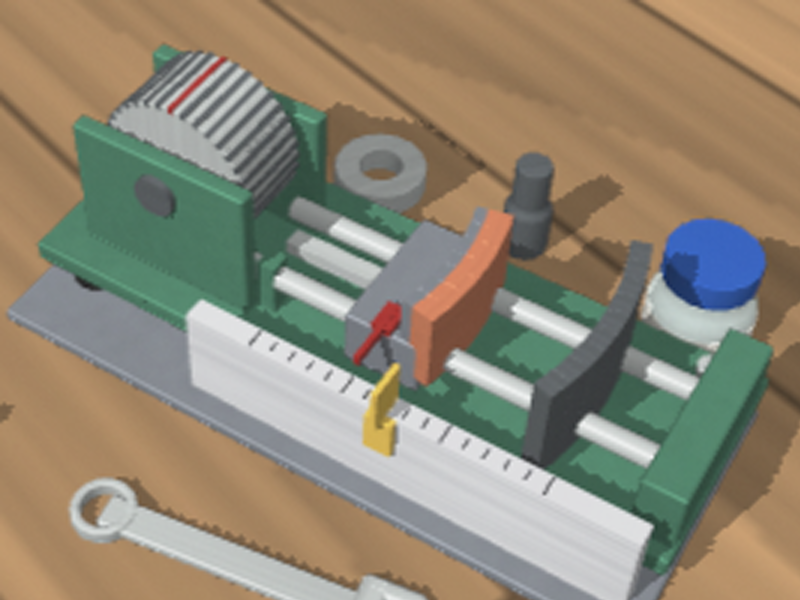

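The scene crop shows the pointer about 23–25 mm short of the gauge, with a clear wheel top. I'll travel to above the wheel with the fingers shut.

Request:
arm_command:
  targets:
    - [-39,-30.5,0,0,0]
    - [-78,-61,0,0,0]
    - [-117,-91.5,0,0,0]
    - [-156,-122,0,0,0]
    - [-195,-152.5,0,0,0]

```text
t: 0.8
eef_pos: [383.2, 337.1, 214.8]
tcp_rot: [3.141, 0.0, 2.687]
ft_force: [1.5, 0.2, 0.0]
opening: 0.636
grip_force: 0.0
```

Request:
arm_command:
  targets:
    - [-39,-30.5,0,0,0]
    - [-78,-61,0,0,0]
    - [-117,-91.5,0,0,0]
    - [-156,-122,0,0,0]
    - [-195,-152.5,0,0,0]

```text
t: 1.3
eef_pos: [491.5, 114.2, 214.8]
tcp_rot: [3.141, 0.0, 2.687]
ft_force: [1.1, 0.5, -0.1]
opening: 0.22
grip_force: 0.0
```

Request:
arm_command:
  targets:
    - [-39,-30.5,0,0,0]
    - [-78,-61,0,0,0]
    - [-117,-91.5,0,0,0]
    - [-156,-122,0,0,0]
    - [-197,-154,0,0,0]

```text
t: 1.8
eef_pos: [599.9, -109.0, 214.7]
tcp_rot: [3.141, 0.0, 2.687]
ft_force: [0.4, -0.0, -0.1]
opening: 0.006
grip_force: 0.0
```

Request:
arm_command:
  targets:
    - [0,0,5,8,0]
    - [0,0,10,16,0]
    - [0,0,15,24,0]
    - [0,0,20,32,0]
    - [0,0,25,40,0]

```text
t: 2.3
eef_pos: [599.3, -107.0, 189.4]
tcp_rot: [-3.142, -0.0, 1.983]
ft_force: [-0.8, 0.8, 0.2]
opening: 0.003
grip_force: 0.0
```

Request:
arm_command:
  targets:
    - [0,0,5,6.5,0]
    - [0,0,10,6.5,0]
    - [0,0,10,6.5,0]

```text
t: 2.6
eef_pos: [599.1, -106.8, 178.9]
tcp_rot: [-3.141, -0.001, 1.879]
ft_force: [-0.1, -0.9, 0.1]
opening: -0.001
grip_force: 0.0
```

Run:
```python
from h import *
a=cam("scene"); b=cam("top"); print(env.state()["eef_pos"], proj(a,env.state()["eef_pos"]), proj(b,env.state()["eef_pos"]))
A=cv2.resize(a[0][120:320,220:400],None,fx=2.2,fy=2.2,interpolation=2); B=cv2.resize(b[0][120:320,260:440],None,fx=2.2,fy=2.2,interpolation=2)
cv2.imwrite("pics/above.png",np.hstack([A,B])[:,:,::-1])
```

```text
[ 599.40552439 -106.91351533  179.65886827] (np.float64(279.7019368711035), np.float64(157.69814033738254)) (np.float64(383.8933326212027), np.float64(214.5188717408082))
```

View pics/above.png

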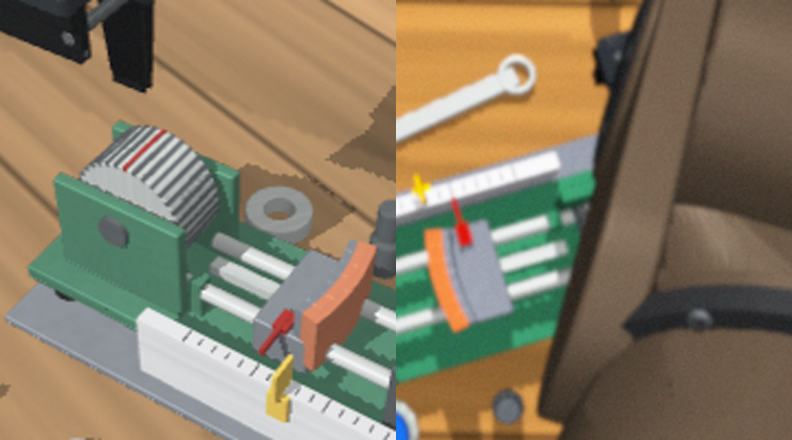

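The fingertip at (128,85) in the left half is over the wheel, and the pointer and gauge stay visible in both views. Descending.

Request:
arm_command:
  targets:
    - [0,0,15,0,0]
    - [0,0,28,0,0]
    - [0,0,38,0,0]
    - [0,0,42,0,0]
    - [0,0,44,0,0]

```text
t: 3.2
eef_pos: [599.3, -106.9, 135.2]
tcp_rot: [-3.141, -0.0, 1.876]
ft_force: [0.6, 1.0, -1.2]
opening: 0.005
grip_force: 0.0
```

Request:
arm_command:
  targets:
    - [0,0,1,0,0]
    - [0,0,2,0,0]
    - [0,0,3,0,0]
    - [0,0,4,0,0]
    - [0,0,4,0,0]

```text
t: 3.7
eef_pos: [599.5, -106.9, 132.0]
tcp_rot: [3.141, 0.0, 1.875]
ft_force: [-0.5, 0.1, 2.6]
opening: 0.007
grip_force: 1.7
```

Request:
arm_command:
  targets:
    - [0,0,1,0,0]
    - [0,0,2,0,0]
    - [0,0,3,0,0]
    - [0,0,4,0,0]

```text
t: 4.1
eef_pos: [599.5, -106.9, 128.2]
tcp_rot: [3.141, 0.0, 1.875]
ft_force: [-1.5, 1.4, 8.5]
opening: 0.002
grip_force: 4.2
```

Request:
arm_command:
  targets:
    - [2,0,0,0,0]
    - [4,0,0,0,0]
    - [6,0,0,0,0]
    - [8,0,0,0,0]
    - [10,0,0,0,0]

```text
t: 4.6
eef_pos: [596.6, -97.8, 128.3]
tcp_rot: [3.141, 0.001, 1.875]
ft_force: [-2.0, -2.1, 7.7]
opening: 0.005
grip_force: 3.8
```

```bash
cat > gap.py <<'E'
from h import *
ex=np.array([-.2998,.954,0]); ey=np.array([-ex[1],ex[0],0]); o=np.array([596.2,-98,0])
s=env.state(); print("t",s["t"],"tcp fx",((s["eef_pos"]-o)@ex).round(1),"z",s["eef_pos"][2].round(1),"F",s["ft_force"].round(1))
R={"top":(240,180,310,240),"scene":(320,245,390,325)}
for n in R:
    c=cam(n); m=masks(c,R[n]); out=[]
    for k,z in(("red",71),("yel",72 if n=="scene" else 74)):
        p=pts(m[k]); q=np.array([ray(c,*t,z)-o for t in p]); out.append(np.median(q@ex)); print(n,k,len(p),np.median(q@ex).round(2),np.median(q@ey).round(1))
    print("gap",(out[1]-out[0]).round(2))
E
python3 gap.py
```

```text
t 4.6 tcp fx 0.1 z 128.3 F [-2.  -2.1  7.7]
top red 56 128.74 -34.1
top yel 53 146.43 -75.2
gap 17.69
scene red 66 129.32 -39.3
scene yel 184 148.56 -84.3
gap 19.24
```

It rolls without slipping. Continuing the stroke.

Request:
arm_command:
  targets:
    - [3,0,0,0,0]
    - [6,0,0,0,0]
    - [9,0,0,0,0]
    - [12,0,0.5,0,0]
    - [15,0,1,0,0]

```text
t: 5.2
eef_pos: [592.1, -83.3, 127.3]
tcp_rot: [3.141, 0.001, 1.875]
ft_force: [-2.0, -1.5, 8.2]
opening: 0.003
grip_force: 4.0
```

Request:
arm_command:
  targets:
    - [1,0,-5,0,0]
    - [1,0,-15,0,0]
    - [-17,0,-15,0,0]
    - [-33,0,-15,0,0]
    - [-33,0,-10,0,0]

```text
t: 5.7
eef_pos: [602.6, -117.0, 136.7]
tcp_rot: [3.14, 0.001, 1.873]
ft_force: [-0.2, -0.4, 0.4]
opening: 0.003
grip_force: 0.0
```

```bash
python3 gap.py
```

```text
t 5.7 tcp fx -20.1 z 136.7 F [-0.2 -0.4  0.4]
top red 57 135.9 -34.9
top yel 54 146.52 -75.3
gap 10.62
scene red 72 134.74 -36.3
scene yel 184 148.66 -84.3
gap 13.92
```

Request:
arm_command:
  targets:
    - [0,0,4,0,0]
    - [0,0,6,0,0]
    - [0,0,8,0,0]
    - [0,0,9,0,0]
    - [0,0,9,0,0]

```text
t: 6.3
eef_pos: [601.7, -114.4, 128.0]
tcp_rot: [3.142, 0.0, 1.876]
ft_force: [-2.8, -1.8, 7.5]
opening: 0.004
grip_force: 3.6
```

Request:
arm_command:
  targets:
    - [3,0,0,0,0]
    - [6,0,0,0,0]
    - [9,0,0,0,0]
    - [12,0,0,0,0]
    - [15,0,0,0,0]

```text
t: 6.8
eef_pos: [597.1, -100.2, 128.3]
tcp_rot: [3.141, 0.001, 1.876]
ft_force: [-2.2, -2.1, 8.0]
opening: 0.004
grip_force: 3.9
```

Request:
arm_command:
  targets:
    - [2,0,0,0,0]
    - [2,0,0,0,0]
    - [2,0,-3,0,0]
    - [2,0,-8,0,0]
    - [2,0,-10,0,0]

```text
t: 7.3
eef_pos: [596.8, -98.1, 138.0]
tcp_rot: [3.141, 0.0, 1.875]
ft_force: [0.3, 0.3, 0.3]
opening: 0.006
grip_force: 0.0
```

```bash
python3 gap.py
python3 - <<'E'
from h import *
a=cam("scene"); b=cam("top")
A=cv2.resize(a[0][250:320,325:375],None,fx=8,fy=8,interpolation=0); B=cv2.resize(b[0][185:255,250:300],None,fx=8,fy=8,interpolation=0)
cv2.imwrite("pics/near.png",np.hstack([A,B])[:,:,::-1])
E
```

```text
t 7.3 tcp fx -0.3 z 138.0 F [0.3 0.3 0.3]
top red 58 143.14 -35.0
top yel 54 146.52 -75.3
gap 3.38
scene red 63 141.93 -34.9
scene yel 185 148.48 -84.0
gap 6.55
```

View pics/near.png

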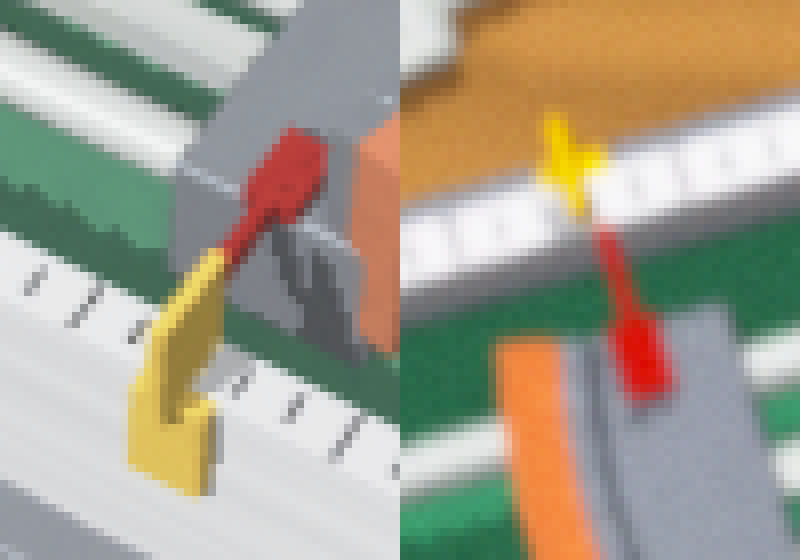

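The left half shows the needle partly behind the fin's top end at (217,255). In the right half the needle line (602,228)–(643,370) is slightly short of the fin line (555,118)–(583,213). I'll ray these features directly.

Run:
```python
from h import *
ex=np.array([-.2998,.954,0]); ey=np.array([-ex[1],ex[0],0]); o=np.array([596.2,-98,0])
a=cam("scene"); b=cam("top")
A=lambda u,v,z:(ray(a,325+u/8-.5,250+v/8-.5,z)-o)
B=lambda u,v,z:(ray(b,250+(u-400)/8-.5,185+v/8-.5,z)-o)
for n,p in dict(Sfin_near=A(216,254,84),Sfin_far=A(160,322,84),Sneedle1=A(232,250,70),Sneedle2=A(262,215,70),
  Tfin_far=B(555,118,84),Tfin_near=B(583,213,84),Ttip=B(602,228,70),Tneedle2=B(622,300,70),Thead=B(643,370,71)).items(): print(n,(p@ex).round(1),(p@ey).round(1))
```

```text
Sfin_near 145.1 -63.5
Sfin_far 144.6 -80.3
Sneedle1 141.6 -51.3
Sneedle2 142.1 -42.1
Tfin_far 146.0 -83.2
Tfin_near 145.8 -62.8
Ttip 143.6 -60.7
Tneedle2 143.8 -45.0
Thead 143.6 -29.7
```

Both views agree, with the gap at about 2.6 mm, which is 6 mm of rim.

Request:
arm_command:
  targets:
    - [0,0,5,0,0]
    - [0,0,7,0,0]
    - [0,0,9,0,0]
    - [0,0,10,0,0]
    - [0,0,10,0,0]

```text
t: 8.1
eef_pos: [596.9, -98.3, 128.0]
tcp_rot: [3.141, 0.0, 1.875]
ft_force: [-0.5, 0.3, 7.7]
opening: 0.005
grip_force: 4.0
```

Request:
arm_command:
  targets:
    - [2,0,0,0,0]
    - [4,0,0,0,0]
    - [6,0,0,0,0]
    - [6,0,0,0,0]
    - [6,0,0,0,0]

```text
t: 8.6
eef_pos: [595.1, -92.8, 128.2]
tcp_rot: [3.141, 0.001, 1.875]
ft_force: [-0.5, -0.1, 8.2]
opening: 0.004
grip_force: 3.9
```

Request:
arm_command:
  targets:
    - [0,0,-2,0,0]
    - [0,0,-5,0,0]
    - [0,0,-15,0,0]
    - [0,0,-15,0,0]

```text
t: 9.0
eef_pos: [595.2, -92.6, 143.7]
tcp_rot: [3.14, 0.001, 1.875]
ft_force: [-0.2, 0.1, -0.4]
opening: 0.003
grip_force: 0.0
```

```bash
python3 gap.py
python3 - <<'E'
from h import *
a=cam("scene"); b=cam("top")
A=cv2.resize(a[0][250:320,325:375],None,fx=8,fy=8,interpolation=0); B=cv2.resize(b[0][185:255,250:300],None,fx=8,fy=8,interpolation=0)
cv2.imwrite("pics/near2.png",np.hstack([A,B])[:,:,::-1])
E
```

```text
t 9.0 tcp fx 5.4 z 143.7 F [-0.2  0.1 -0.4]
top red 59 145.76 -34.5
top yel 53 146.43 -75.2
gap 0.67
scene red 63 144.54 -35.7
scene yel 184 148.56 -84.3
gap 4.02
```

View pics/near2.png

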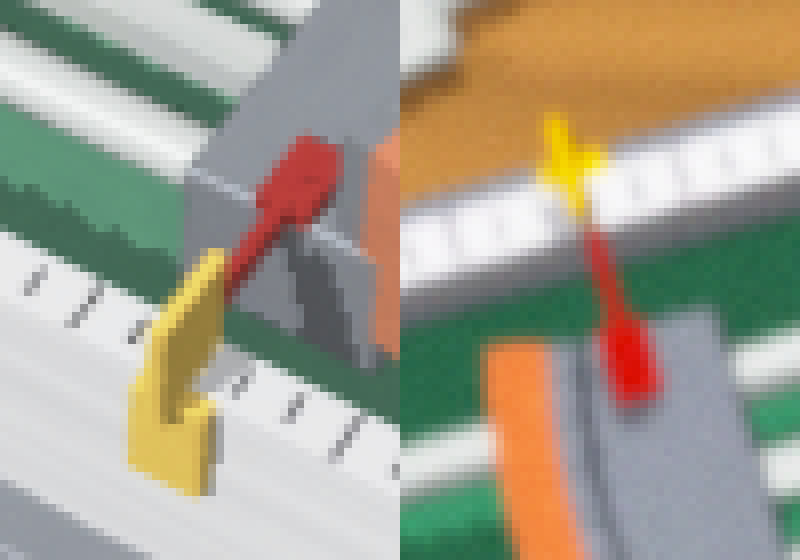

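The needle now runs into the fin: top (590,230)–(630,372), scene (235,280)–(277,222). Checking the remainder.

Run:
```python
from h import *
ex=np.array([-.2998,.954,0]); ey=np.array([-ex[1],ex[0],0]); o=np.array([596.2,-98,0])
a=cam("scene"); b=cam("top")
def cen(c,k,roi,z,ylo,yhi):
    # subpixel line: fixture x of colour pixels whose fixture y at height z lies in the band
    p=pts(masks(c,roi)[k]); q=np.array([ray(c,*t,z)-o for t in p]); y=q@ey; s=(y>ylo)&(y<yhi); return (q@ex)[s].mean().round(2),s.sum()
print("top needle",cen(b,"red",(240,180,310,240),70,-61,-42),"head",cen(b,"red",(240,180,310,240),71,-40,-20))
print("top fin ends",cen(b,"yel",(240,180,310,240),84,-90,-78),cen(b,"yel",(240,180,310,240),84,-70,-55))
print("scene needle",cen(a,"red",(320,245,390,325),70,-60,-42))
A=lambda u,v,z:(ray(a,325+u/8-.5,250+v/8-.5,z)-o)
B=lambda u,v,z:(ray(b,250+(u-400)/8-.5,185+v/8-.5,z)-o)
for n,p in dict(Sfin=A(188,288,84),Sn1=A(240,273,70),Sn2=A(272,230,70),Tfin_far=B(555,118,84),Tfin_near=B(583,213,84),Ttip=B(590,230,70),Tn2=B(608,298,70)).items(): print(n,(p@ex).round(1),(p@ey).round(1))
```

```text
top needle (np.float64(145.75), np.int64(13)) head (np.float64(145.65), np.int64(45))
top fin ends (np.float64(146.46), np.int64(10)) (np.float64(146.27), np.int64(10))
scene needle (np.float64(144.32), np.int64(11))
Sfin 144.8 -72.0
Sn1 145.2 -54.8
Sn2 145.1 -44.0
Tfin_far 146.0 -83.2
Tfin_near 145.8 -62.8
Ttip 146.1 -61.0
Tn2 146.5 -46.2
```

The estimates scatter within about ±0.6 mm around zero, so it's level. Withdrawing.

Request:
arm_command:
  targets:
    - [0,0,-20,0,0]
    - [0,0,-45,0,0]
    - [0,0,-70,0,0]
    - [0,0,-80,0,0]
    - [0,0,-80,0,0]

```text
t: 9.8
eef_pos: [595.2, -92.7, 223.5]
tcp_rot: [3.14, 0.001, 1.875]
ft_force: [-0.1, 0.6, -0.8]
opening: 0.002
grip_force: 0.0
```

```bash
python3 gap.py; python3 -c "
from cell import env; print(env.job_done())"
```

```text
t 9.8 tcp fx 5.4 z 223.5 F [-0.1  0.6 -0.8]
top red 57 145.76 -34.3
top yel 52 146.52 -75.7
gap 0.75
scene red 64 144.47 -35.7
scene yel 189 148.43 -84.0
gap 3.96
the job is handed in; nothing more can be done
None
```

I rolled the wheel by fingertip until the red pointer stood level with the yellow gauge mark, to within about 0.7 mm as measured in the two camera views. I then lifted the hand clear and handed the job in at 9.8 s; the verdict was not shown.

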